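# Show a welded stub to the inspection camera

### The job

First press the window lid of the inspection camera box shut until its catch snaps home, so that spatter stays off the lens. Then take the pipe stub whose round flange has a lug out of the welding jig and hold it in the air over the middle of the window, the underside of its flange about 15 cm above the glass, tube end up, tipped about 30 degrees so that the lug points to the lowest side, without touching the box with it. Finish while holding it there, still, in the gripper: do not put it down or let go. Leave the two other stubs and everything else on the bench where they are.

Things in the scene. Friction and masses are not known exactly. Their poses are not given: they have to be found in the camera images.
- camera_box: Painted grey open box fixed to the bench, 200 x 200 mm, 70 mm high, with an upward-looking camera inside and a hinged window lid on top. Origin: centre of its underside; z up; x points from the catch side to the hinge side. It stands somewhere to the left in front of the robot with its x within 0.3 rad of the world's x.
- lid (a joint): Angle of the window lid (rad): 0 shut flat, at most 0.95; grows as its free edge (box's -x side, nearer the robot) rises. Aluminium frame 200 x 200 x 10 mm with a clear pane, hinged on the box's +x top edge. The stiff hinge stays where it is left (1 to 2 N at the free edge moves it). Below about 0.09 rad a sprung roller on the box front resists (5 N at the free edge); past 0.04 rad it snaps shut and holds.
- lid_hinge (a point): Middle of the lid's hinged side at the level of the lid's upper face; it is 10 mm from the hinge axis (the axis lies under it when the lid is shut, along the box's y). It turns with the lid.
- lid_front (a point): Point on the upper face of the lid's front rail, midway along it; the rail is 35 mm wide and this point is 17.5 mm in from the free edge, 182.5 mm from lid_hinge. It is the place to press; it moves with the lid. Its frame: x towards the hinge, z out of the lid's upper face.
- window (a point): Centre of the upper face of the shut window lid: fixed to the box, 80.5 mm above its underside, frame parallel to the box's.
- lug_stub: The part to present: steel pipe stub, 0.3 to 0.5 kg. Tube 34 mm in diameter, 98 mm long; round flange 76 mm in diameter, from 30 to 38 mm above the lower end; one lug 20 mm wide in the flange's plane, to 58 mm from the axis. Origin: centre of the lower end; z up along the tube; x to the lug. Stands loosely in a 47 mm hole, flange resting on the jig: lifts straight out. Grip the tube above it.
- flange (a point): On the axis of the lug stub in the plane of the flange's underside, 30 mm above the origin; frame as the stub's.
- lug (a point): Outer end of the stub's lug, 58 mm from the axis and 34 mm above the origin.
- jig: Dark steel block fixed to the bench, 120 x 330 mm, 50 mm high, with three holes in a row along its y, 110 mm apart, one stub in each (any order). Origin: centre of its underside.
- square_stub: Another stub in the jig, the same tube but with a square flange 62 mm wide and no lug. Origin: centre of its lower end. To be left.
- collar_stub: Another stub in the jig, the same tube but with a smaller round flange, 60 mm in diameter, and no lug. Origin: centre of its lower end. To be left.
- hammer: Hammer with a wooden handle, 260 mm long, lying across the bench between the robot and the jig. Origin: about its middle, underneath. To be left.
- brush: Wooden-handled brush lying beyond the box. To be left.
- tape_roll: Yellow ring 60 mm in diameter, 25 mm high, between jig and box towards the far side. To be left.
- tin: Closed tin 66 mm in diameter, 120 mm high, towards the far side. To be left.
- wrench: Steel wrench lying beyond the jig. To be left.
Mind the look-alikes: they are no part of the job. What is shaped like the lug_stub but green, orange or turquoise is not meant.

How it is judged (in metres and radians):
On the way, in this order (a step that is already met when the one before it is completed fails the run):
1. the window lid is pressed shut past its catch while the stub still sits in the jig (value of joint lid below 0.02 rad and height (world z) of lug_stub below 0.035 m), for 0.2 s.
2. the stub with the lug is lifted clear of the jig in the gripper (value of joint lid below 0.02 rad and height (world z) of lug_stub above 0.07 m and contact force between the fingers and lug_stub above 1 N), for 0.2 s.
At the end, for the whole second after the job is handed in: Lid shut (under 0.02 rad); the gripper holds the lug stub still, clear of box and jig, flange underside 125 to 175 mm above the window, within 30 mm of its centre sideways, tube end up, lug 20 to 40 degrees below level, flange level crosswise within 12 degrees (value of joint lid below 0.02 rad and horizontal distance between flange and window below 0.03 m and z of flange in the frame of window between 0.125 and 0.175 m and angle between lug_stub's own x axis and vertical between 1.91986 and 2.26893 rad and angle between lug_stub's own y axis and vertical between 1.36136 and 1.78024 rad and angle between lug_stub's own z axis and vertical below 0.785398 rad and linear speed of lug_stub below 0.03 m/s and angular speed of lug_stub below 0.2 rad/s and contact force between the fingers and lug_stub above 1 N and contact force between lug_stub and camera_box below 0.1 N and contact force between lug_stub and jig below 0.1 N); the arm keeps its last pose, push and grip.
It fails at once if the lug stub touches the camera box or its lid (contact force between lug_stub and camera_box above 1 N).
It fails at once if another stub or something else on the bench is moved by more than 2 cm (distance of any of square_stub, collar_stub, hammer, brush, tape_roll, tin, wrench from where it was at the start of the episode above 0.02 m).
It also fails if it takes over 56 s, if anything falls off the work surface, if the arm or the gripper's body presses on something with over 40 N, if the wrist force passes 120 N, or if a joint passes its speed limit or range.

### The arm

A 6-joint arm with a two-finger parallel gripper is mounted at the origin on the work surface. World frame = base frame: x ahead of the robot, y to its left, z up, the work surface at z = 0. Lengths are in mm, angles in rad, forces in N, time in s.
With the tool pointing down it reaches from about 350 to 975 mm from the base axis. Payload 7.1 kg.
Tool frame: the origin (TCP) lies on the front face of the gripper's body, between the roots of the fingers; the fingertips stand 80 mm ahead of it and the grasp point (between the pads) lies 61 mm ahead of it (env.tips_ahead is the distance from the TCP to the fingertips, in mm); z points along the fingers, y is the direction in which the jaws open and shut (so a half turn about z gives the same grasp; the last joint's range is limited). The gripper opens to 88 mm and grips with 3 to 60 N. Pads are 20 mm wide; open, the fingers measure 115 mm over their backs; the gripper's body (75 mm by 178 mm) begins 61 mm behind the grasp point.
Start: joints at [1.22, 0.423, 1.63, -0, 1.089, -0.019], TCP at [203.559, 590.905, 302.675] pointing down, gripper open.
Joint ranges: [-3, 3], [-0.9, 2.11], [0.09, 2.58], [-1.31, 4.45], [0.11, 2.69], [-2.54, 2.54]. Speed limits (rad/s): [2.39, 2.39, 3.01, 3.14, 3.14, 3.14].

### API

Orientations are given as a unit quaternion [x, y, z, w].
In Python, from station import env, set_gripper, viewer, workorder gives the robot as it stands. Calls block until the motion is done:
- env.reach(position, orientation): joint-space move of the TCP to a pose.
- env.move_l(position, rot=None, rate=150, f_stop=None): straight line of the TCP; rot=None keeps the orientation; rate is the mean speed in mm/s. With f_stop (N) it stops when the force on the tool has changed by that much, and returns True; else False.
- env.move_joints(angles): joint-space move.
- set_gripper(opening): finger opening in mm; the grip force is fixed at half the most; returns when the fingers have stopped.
- env.hold(seconds).
- env.ik(position, orientation): joint angles nearest the present ones, or None.
- env.read_state(): the state.
- viewer.camera(name): name is "scene" or "side" or "wrist"; returns the picture (420x560x3 uint8, blue, green, red); there is no depth.
- viewer.camera_params(name): a dict with "fx", "fy", "cx", "cy" (pixels), "pose" (4x4, takes a point from camera to world coordinates); the wrist camera has in their place "tool_from_camera" (4x4, takes a point from camera to tool coordinates, whose origin is the TCP and whose axes are the flange's). Camera axes: x right, y up, looking along -z (the intrinsics and any distortion apply to the point x, -y, -z); pixel columns grow to the right and rows downward; lengths in mm; the calibration is good to about 2 mm. The wrist camera is an equidistant fisheye: a pixel r from the principal point sees the ray r / f radians off the axis. A picture is of the moment at which its call begins: read the wrist's pose just before it. camera_params takes no time and is no camera call.
A pose or a line that the arm cannot do raises env.IKError and nothing moves.
- workorder.sign_off(): hands the job in, once; it reports no verdict.
The state is a dict: "time_s": time; "qpos": joint angles; "dq": joint speeds; "tau": joint torques, N m; "tool_pos": TCP position; "orientation": TCP orientation; "force": force on the tool from outside, world axes, zero at the start; "wrist_torque": the same for the moment, N m; "width": finger opening in mm.
Only numpy, scipy, OpenCV 4.12 (cv2) and the standard library are available. Lean on these libraries where they do the work, as an engineer would, in place of code of your own. Each camera call takes 0.05 s, during which the arm holds its last target.

## Working session

There is one attempt and no reset: what is moved stays moved. The work goes in short steps, each a Python script; the robot and the scene stay as the last script left them, time stands still between calls to the robot, and variables do not carry over. Pictures are saved under pics/ and viewed, and the job is handed in when it is done.

```bash
ls; mkdir -p pics; python3 - <<'E'
from station import env,set_gripper,viewer,workorder
import cv2,numpy as np
np.set_printoptions(precision=4,suppress=True)
s=env.read_state();print(s)
for n in ("scene","side","wrist"):
    im=viewer.camera(n);cv2.imwrite(f"pics/{n}0.png",im);print(n,viewer.camera_params(n))
E
```

```text
pics
{'time_s': 0.0, 'qpos': array([ 1.22  ,  0.4238,  1.6307, -0.    ,  1.0886, -0.019 ]), 'dq': array([-0.0012,  0.    , -0.001 ,  0.0006,  0.0003,  0.0005]), 'tau': array([  0.0013, -54.463 , -27.3665,   0.0643,   0.0229,  -0.0001]), 'tool_pos': array([203.4234, 590.5278, 301.9055]), 'orientation': array([ 0.1651,  0.9863, -0.0007, -0.0001]), 'force': array([ 0.8577,  0.5204, -0.9043]), 'wrist_torque': array([-0.0079, -0.0323,  0.0178]), 'width': 88.03442167831518}
scene {'fx': 439.01973173959436, 'fy': 439.01973173959436, 'cx': 278.32679731792894, 'cy': 207.5716548474593, 'pose': array([[   0.7452,   -0.3692,    0.5553, 1072.6949],
       [   0.6668,    0.4207,   -0.6151, -630.4003],
       [  -0.0065,    0.8287,    0.5597,  643.7474],
       [   0.    ,    0.    ,    0.    ,    1.    ]])}
side {'fx': 380.98691020039547, 'fy': 380.98691020039547, 'cx': 279.07979254339745, 'cy': 214.14220620176297, 'pose': array([[   0.8239,    0.3794,   -0.4209,  115.2208],
       [  -0.5665,    0.5703,   -0.5949, -568.4361],
       [   0.0143,    0.7286,    0.6848,  756.3517],
       [   0.    ,    0.    ,    0.    ,    1.    ]])}
wrist {'fx': 325.19226210127806, 'fy': 325.19226210127806, 'cx': 275.6565391176023, 'cy': 209.7041938265037, 'tool_from_camera': array([[  0.0001,   0.9703,   0.2419,  64.7158],
       [  1.    ,   0.0003,  -0.0017,  -0.0209],
       [ -0.0017,   0.2419,  -0.9703, -81.1179],
       [  0.    ,   0.    ,   0.    ,   1.    ]])}
```

View pics/scene0.png

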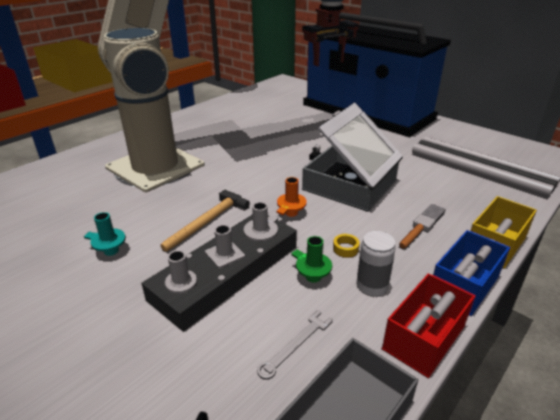

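View pics/side0.png

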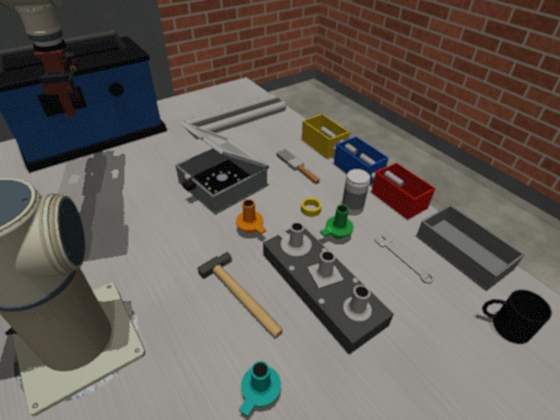

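View pics/wrist0.png

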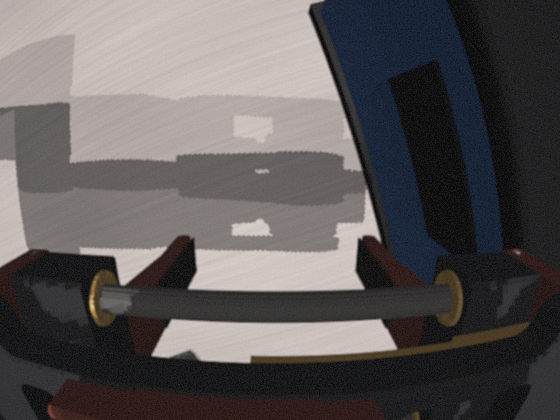

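```bash
python3 - <<'E'
import cv2,numpy as np
a=cv2.imread("pics/scene0.png");b=cv2.imread("pics/side0.png")
A=cv2.resize(a[190:330,135:310],None,fx=4,fy=4,interpolation=cv2.INTER_CUBIC)
B=cv2.resize(b[210:350,255:400],None,fx=4,fy=4,interpolation=cv2.INTER_CUBIC)
A=cv2.convertScaleAbs(A,alpha=1.6);B=cv2.convertScaleAbs(B,alpha=1.6)
cv2.imwrite("pics/A.png",A);cv2.imwrite("pics/B.png",B)
C=np.hstack([cv2.resize(a[90:220,290:420],(400,400),interpolation=cv2.INTER_CUBIC),cv2.resize(b[110:220,165:275],(400,400),interpolation=cv2.INTER_CUBIC)]);cv2.imwrite("pics/C.png",C)
E
```

```text
(no output)
```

View pics/A.png

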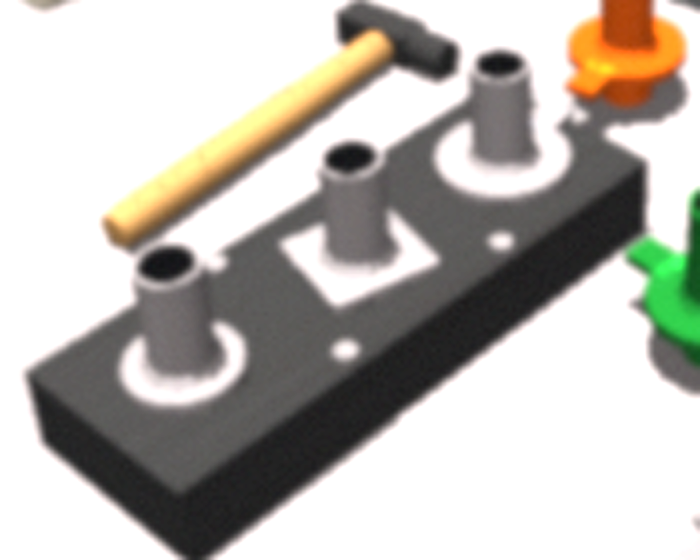

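View pics/B.png

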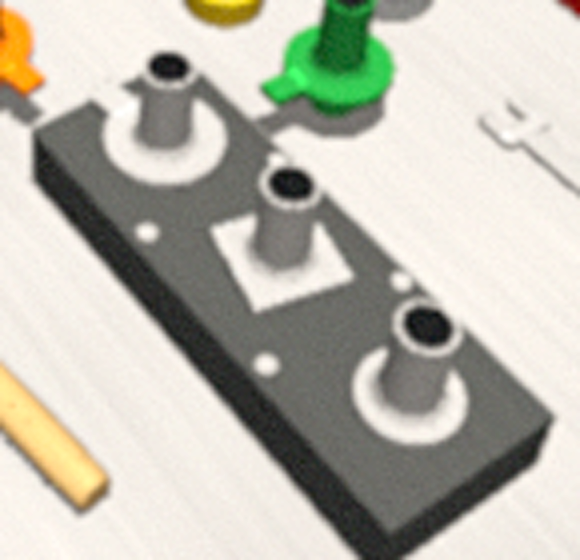

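View pics/C.png

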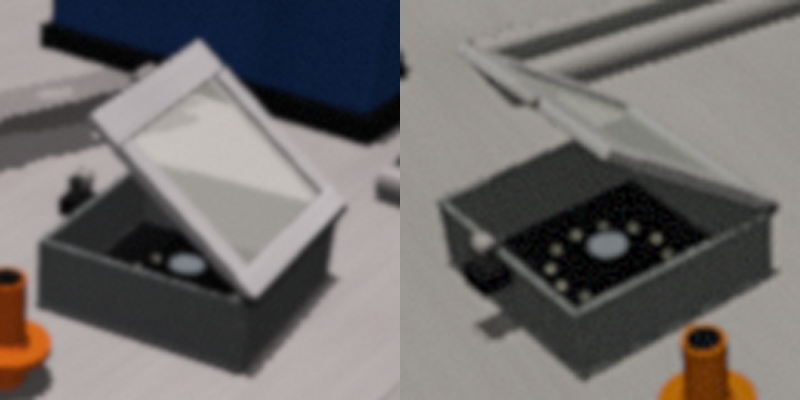

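```bash
cat > h.py <<'E'
import numpy as np,cv2
from scipy.spatial.transform import Rotation as R
from station import env,set_gripper,viewer,workorder
np.set_printoptions(precision=3,suppress=True)
P={n:viewer.camera_params(n) for n in("scene","side","wrist")}
def ray(n,u,v,st=None):
    p=P[n];x=(u-p["cx"])/p["fx"];y=(v-p["cy"])/p["fy"]
    if n=="wrist":
        r=np.hypot(x,y);k=np.sin(r)/max(r,1e-9);d=np.array([x*k,-y*k,-np.cos(r)])
        T=np.eye(4);T[:3,:3]=R.from_quat(st["orientation"]).as_matrix();T[:3,3]=st["tool_pos"];T=T@p["tool_from_camera"]
    else: d=np.array([x,-y,-1]);T=p["pose"]
    d=T[:3,:3]@d;return T[:3,3],d/np.linalg.norm(d)
def onz(n,u,v,z,st=None):
    o,d=ray(n,u,v,st);return o+d*(z-o[2])/d[2]
def tri(*rs):
    A=np.zeros((3,3));b=np.zeros(3)
    for o,d in rs:
        M=np.eye(3)-np.outer(d,d);A+=M;b+=M@o
    x=np.linalg.solve(A,b);return x,[np.linalg.norm((np.eye(3)-np.outer(d,d))@(x-o)) for o,d in rs]
def proj(n,X,st=None):
    p=P[n];T=p["pose"];c=T[:3,:3].T@(np.asarray(X)-T[:3,3]);return p["cx"]+p["fx"]*c[0]/-c[2],p["cy"]-p["fy"]*c[1]/-c[2]
E
python3 - <<'E'
from h import *
for nm,u,v in[("-x+y?",176,166.4),("-x-y",213.95,195.25),("+x-y",268.1,167.2)]: print("side",nm,onz("side",u,v,70))
for nm,u,v in[("-x-y",303,169),("+x-y",370.6,186.9)]: print("scene",nm,onz("scene",u,v,70))
print("tri -x-y",tri(ray("side",213.95,195.25),ray("scene",303,169)))
# lid free edge corners: scene crop (93,113)&(198,38); side crop(465,45) 
print("lid free -y", [ (290+93*.325,90+113*.325)],"free +y",(290+198*.325,90+38*.325))
print("lidtip +y?",tri(ray("side",(465-400)*.275+165,110+45*.275),ray("scene",290+198*.325,90+38*.325)))
print("lidtip -y?",tri(ray("side",(605-400)*.275+165,110+155*.275),ray("scene",290+93*.325,90+113*.325)))
print("tube",onz("side",297.5,226.75,118),onz("scene",260,206.25,118))
print("mid",onz("side",255+290/4,210+185/4,118),onz("scene",135+350/4,190+157/4,118))
print("near",onz("side",255+428/4,210+326/4,118),onz("scene",135+166/4,190+265/4,118))
print("lug",onz("side",255+112/4,210+98/4,58),onz("scene",135+577/4,190+116/4,58))
E
```

```text
side -x+y? [397.319 373.249  70.   ]
side -x-y [430.263 190.521  70.   ]
side +x-y [626.909 217.078  70.   ]
scene -x-y [429.996 181.576  70.   ]
scene +x-y [615.475 221.463  70.   ]
tri -x-y (array([428.617, 185.592,  70.63 ]), [np.float64(2.8635110295986905), np.float64(2.863511029598638)])
lid free -y [(320.225, 126.725)] free +y (354.35, 102.35)
lidtip +y? (array([445.468, 381.783, 201.204]), [np.float64(1.4731182209566982), np.float64(1.4731182209567983)])
lidtip -y? (array([468.387, 195.751, 195.957]), [np.float64(2.1279711389306164), np.float64(2.1279711389306435)])
tube [519.198 -73.939 118.   ] [518.114 -74.786 118.   ]
mid [ 519.629 -183.959  118.   ] [ 518.903 -183.732  118.   ]
near [ 517.8   -294.669  118.   ] [ 516.956 -295.709  118.   ]
lug [510.07  -29.336  58.   ] [524.438 -20.158  58.   ]
```

```bash
python3 - <<'E'
from h import *
q=R.from_euler('z',0.15)*R.from_matrix(np.array([[-1,0,0],[0,1,0],[0,0,-1.]]).T)
env.reach([590,310,420],q.as_quat())
s=env.read_state();im=viewer.camera("wrist");np.save("pics/w1.npy",np.r_[s["tool_pos"],s["orientation"]])
cv2.imwrite("pics/wrist1.png",im);print(s["time_s"],s["qpos"],s["tool_pos"],s["force"])
E
```

```text
1.9417 [ 0.467  0.385  1.414  0.     1.344 -1.254] [589.467 310.703 419.682] [-0.684 -0.113  0.634]
```

View pics/wrist1.png

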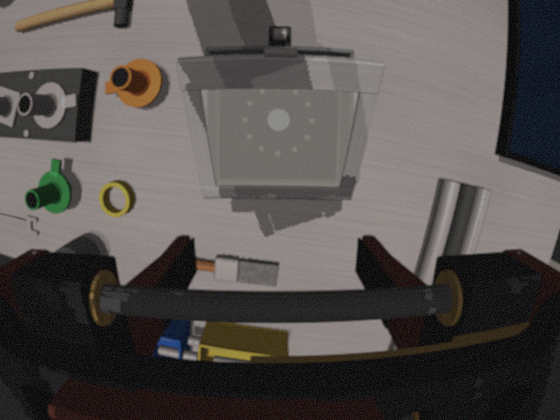

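```bash
python3 - <<'E'
import cv2,numpy as np
a=cv2.imread("pics/wrist1.png")
cv2.imwrite("pics/D.png",cv2.convertScaleAbs(cv2.resize(a[20:215,165:395],None,fx=3,fy=3,interpolation=cv2.INTER_CUBIC),alpha=1.2))
cv2.imwrite("pics/E.png",cv2.convertScaleAbs(cv2.resize(a[60:150,0:110],None,fx=6,fy=6,interpolation=cv2.INTER_CUBIC),alpha=1.6))
E
```

```text
(no output)
```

View pics/D.png

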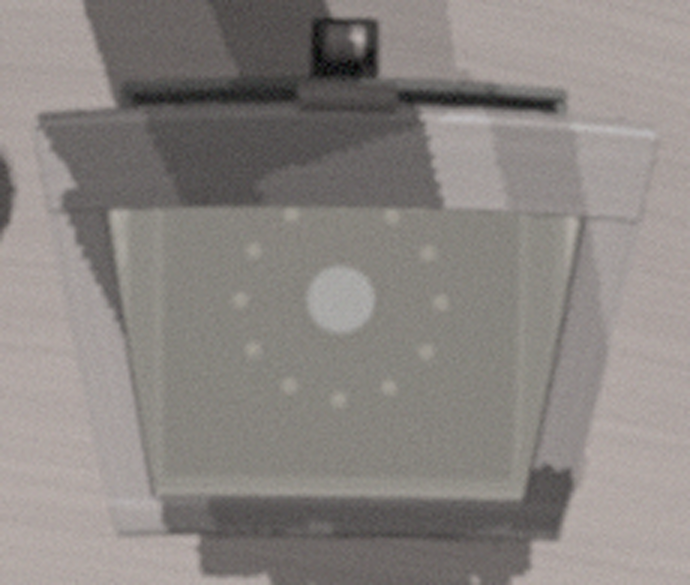

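View pics/E.png

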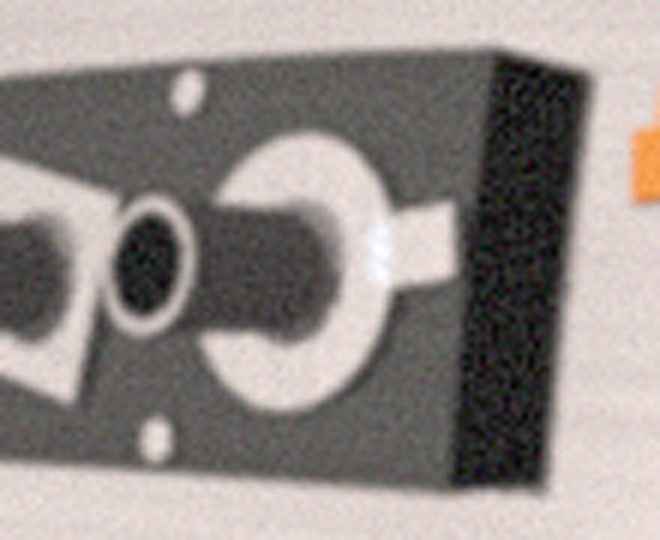

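```bash
cat > m.py <<'E'
from h import *
w=np.load("pics/w1.npy");st=dict(tool_pos=w[:3],orientation=w[3:])
def W(u,v,z): return onz("wrist",u,v,z,st)
E
python3 - <<'E'
from m import *
a,b=W(207.3,48.3,70.5),W(353.3,50.7,70.5);print("front rim",a,b,b-a)
for z in(75,78,80):print("hinge",W(202.3,197.3,z),W(351.7,199,z))
print("lens/ring centre px", W(165+341/3,20+300/3,20))
for z in (190,200,210):
    a,b=W(178.3,58.3,z),W(384,63.3,z);print(z,a,b,np.linalg.norm(b-a),np.arctan2(-(b-a)[0],(b-a)[1]))
print("tri +y tip",tri(ray("wrist",384,63.3,st),ray("scene",290+198*.325,90+38*.325),ray("side",(465-400)*.275+165,110+45*.275)))
print("tri -y tip",tri(ray("wrist",178.3,58.3,st),ray("scene",290+93*.325,90+113*.325)))
c=W(150/6,60+265/6,118);l1,l2=W(452/6,60+203/6,58),W(458/6,60+275/6,58);print("tube top",c,"lug",l1,l2,(l1+l2)/2)
d=(l1+l2)/2-np.array([518.6,-74.4,58]);print(d,np.linalg.norm(d),np.degrees(np.arctan2(d[1],d[0])))
E
```

```text
front rim [426.433 194.1    70.5  ] [399.584 386.902  70.5  ] [-26.849 192.802   0.   ]
hinge [628.233 215.822  75.   ] [600.018 417.388  75.   ]
hinge [627.51  216.419  78.   ] [599.493 416.566  78.   ]
hinge [627.027 216.817  80.   ] [599.142 416.018  80.   ]
lens/ring centre px [509.841 303.258  20.   ]
190 [466.178 196.137 190.   ] [439.968 395.405 190.   ] 200.98411010786427 0.1307786734246272
200 [468.086 199.499 200.   ] [442.72  392.356 200.   ] 194.51817815011117 0.13077867342462723
210 [469.994 202.861 210.   ] [445.471 389.308 210.   ] 188.05224619235815 0.1307786734246269
tri +y tip (array([444.021, 389.044, 198.987]), [np.float64(3.6853379119094485), np.float64(2.3092957274641517), np.float64(4.60735883111495)])
tri -y tip (array([467.514, 198.465, 196.88 ]), [np.float64(0.02630720653250006), np.float64(0.02630720653239996)])
tube top [518.48  -67.493 118.   ] lug [499.611 -13.654  58.   ] [518.272  -8.915  58.   ] [508.941 -11.284  58.   ]
[-9.659 63.116  0.   ] 63.85039957631675 98.70045176253288
```

```bash
cat >> h.py <<'E'
YAW=0.137
BC=np.array([510,302,0.]);RB=R.from_euler('z',YAW)
QD=(RB*R.from_matrix(np.diag([-1,1,-1.]))).as_quat()
def lidpt(th,off=0,inn=180.):
    c,s=np.cos(th),np.sin(th)
    return BC+RB.apply([100-inn*c+(10+off)*s,0,70.5+inn*s+(10+off)*c])
E
python3 - <<'E'
from h import *
tip=np.array([0,0,env.tips_ahead]);print(tip)
set_gripper(0)
env.reach(lidpt(.64,40)+tip,QD)
print(env.read_state()["time_s"],env.read_state()["force"])
for th in [.68,.6,.5,.4,.3,.2,.12]:
    r=env.move_l(lidpt(th)+tip,rate=100,f_stop=30);s=env.read_state();print(th,r,s["tool_pos"],s["force"],s["time_s"])
    if r: break
cv2.imwrite("pics/scene1.png",viewer.camera("scene"));cv2.imwrite("pics/side1.png",viewer.camera("side"))
E
```

```text
[ 0.  0. 80.]
4.0 [ 0.569 -0.227  0.327]
0.68 False [477.439 297.699 272.091] [ 0.395  1.096 -0.349] 4.475
0.6 False [467.466 296.12  260.412] [-0.037 -0.491  0.123] 4.7667
0.5 False [457.241 294.73  245.523] [ 0.175  0.5   -0.579] 5.1
0.4 False [448.626 293.527 229.734] [ 0.442 -0.284  0.164] 5.4333
0.3 False [441.591 292.541 213.188] [-0.601  0.091  0.12 ] 5.7667
0.2 False [436.222 291.787 196.01 ] [-0.606  0.172 -0.586] 6.1
0.12 False [433.129 291.34  181.938] [-0.175  0.388 -1.097] 6.3917
```

View pics/scene1.png

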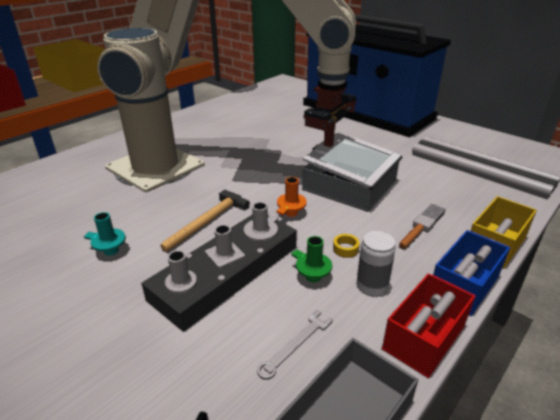

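The lid has followed the fingertips down to about 0.12 rad, with the tips on its front rail at about (330,148). Next I press through the catch.

```bash
python3 - <<'E'
from h import *
tip=np.array([0,0,80])
for th,off in [(.05,0),(0,-1),(0,-5)]:
    r=env.move_l(lidpt(th,off)+tip,rate=40,f_stop=22);s=env.read_state();print(th,r,s["tool_pos"],s["force"],s["time_s"])
    if r: break
env.hold(.25);s=env.read_state();print(s["tool_pos"],s["force"])
env.move_l(lidpt(0,60)+tip)
im=viewer.camera("scene");im2=viewer.camera("side");cv2.imwrite("pics/F.png",np.hstack([cv2.resize(im[90:220,290:420],(400,400)),cv2.resize(im2[110:220,165:275],(400,400))]))
print(env.read_state()["time_s"])
E
```

```text
0.05 False [431.116 290.959 169.084] [ 0.28  -0.397 -0.567] 6.9583
0 True [431.112 291.304 160.645] [-2.926 -2.165 11.837] 7.2667
[431.105 291.288 160.633] [-2.074 -1.972 13.571]
8.1667
```

View pics/F.png

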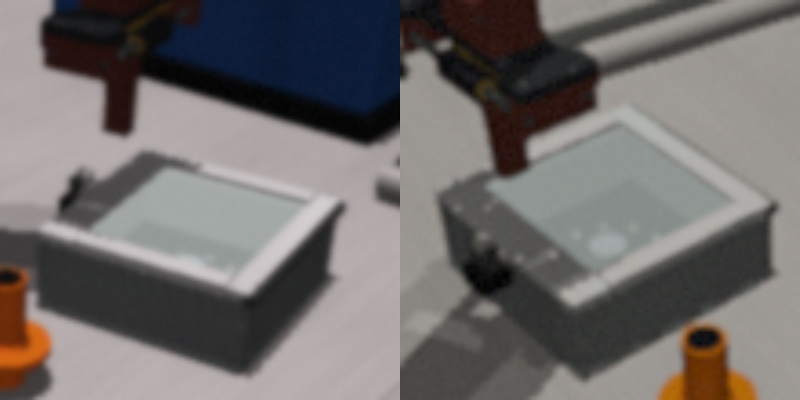

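Tips stopped at z = 80.6 with ~13 N up-force and the lid sits flush after retracting: shut. Candidates for the stub in the wrist picture: jig end stub at (40,105) (grey, round flange plus lug at (75,100)), square one next to it, collar stub at the other end; orange (135,80) and green (45,190) are look-alikes. The grey one with the lug fits. I'll take one close wrist view over it.

```bash
python3 - <<'E'
from h import *
q=(R.from_euler('z',.167)*R.from_matrix(np.diag([-1,1,-1.]))).as_quat()
env.move_l(env.read_state()["tool_pos"]+[0,0,100])
set_gripper(88)
env.reach([558,-70,320],q)
env.hold(.2)
s=env.read_state();im=viewer.camera("wrist");np.save("pics/w1.npy",np.r_[s["tool_pos"],s["orientation"]])
cv2.imwrite("pics/wrist2.png",im);print(s["time_s"],s["qpos"],s["tool_pos"],s["force"])
cv2.imwrite("pics/wrist2c.png",cv2.resize(im[60:260,180:380],None,fx=3,fy=3,interpolation=cv2.INTER_CUBIC))
E
```

```text
11.975 [-0.144  0.311  1.755  0.     1.075 -1.884] [558.04  -68.972 320.065] [ 0.099  0.067 -0.401]
```

View pics/wrist2.png

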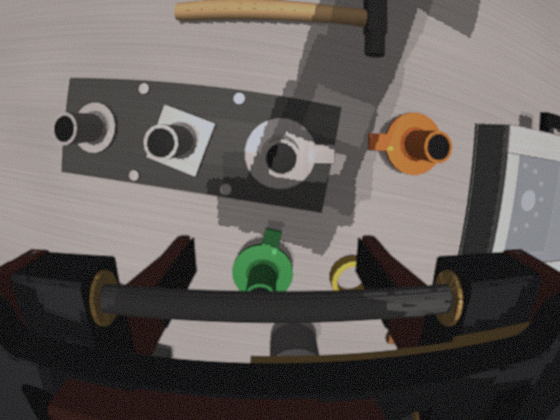

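View pics/wrist2c.png

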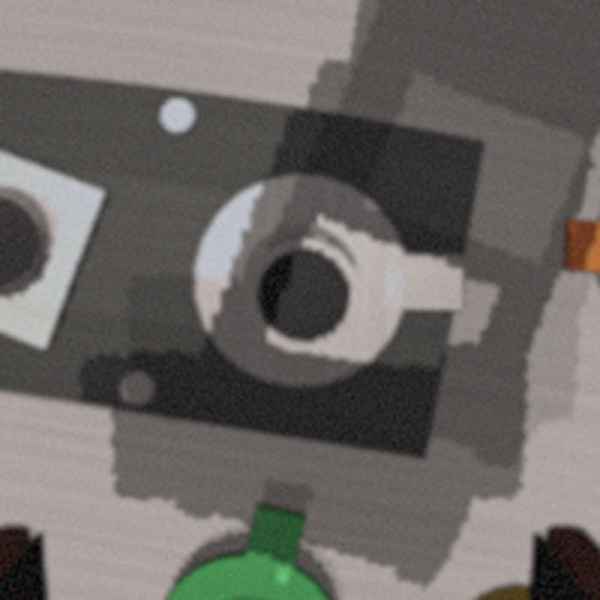

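```bash
python3 - <<'E'
from m import *
f=W(280,153.3,58);t=W(281,158.7,118);l=W(180+463/3,60+281.5/3,58)
print("flange",f,"tubetop",t,"lug",l,np.linalg.norm((l-f)[:2]),np.arctan2(*(l-f)[[1,0]]))
ORI=np.diag([-1,1,-1.])
# final pose feasibility
q0=None
G=np.array([0,0,61.])
for d in (0,np.pi):
  for phid in range(-180,180,20):
    ph=np.radians(phid)
    x=np.array([np.cos(ph)*np.cos(np.pi/6),np.sin(ph)*np.cos(np.pi/6),-.5]);z=np.array([np.cos(ph)*.5,np.sin(ph)*.5,np.cos(np.pi/6)]);y=np.cross(z,x)
    sgn=1 if d==0 else -1
    ty=sgn*x;tz=-z;tx=np.cross(ty,tz)
    Rt=R.from_matrix(np.c_[tx,ty,tz])
    F=np.array([510,302,230.5]);g=F+z*(70-30);tcp=g-61*tz
    j=env.ik(tcp,Rt.as_quat());
    if j is not None: print(d>0,phid,tcp,np.array(j))
E
```

```text
flange [517.663 -71.162  58.   ] tubetop [518.078 -71.081 118.   ] lug [507.876 -14.111  58.   ] 57.88424650409688 1.7407018997394423
False -180 [459.5   302.    317.969] [ 0.694  0.199  2.    -0.592  0.61  -2.013]
False -120 [484.75  258.266 317.969] [0.33  0.195 2.005 0.602 0.62  1.985]
False -100 [501.231 252.267 317.969] [0.258 0.262 1.913 0.653 0.844 1.59 ]
False -80 [518.769 252.267 317.969] [0.231 0.342 1.796 0.609 1.059 1.307]
False -60 [535.25  258.266 317.969] [0.242 0.424 1.668 0.53  1.254 1.069]
False -40 [548.685 269.539 317.969] [0.28  0.499 1.545 0.433 1.424 0.843]
False -20 [557.454 284.728 317.969] [0.337 0.562 1.437 0.322 1.563 0.614]
False 0 [560.5   302.    317.969] [0.404 0.608 1.357 0.199 1.663 0.374]
False 20 [557.454 319.272 317.969] [0.479 0.633 1.313 0.065 1.715 0.122]
False 40 [548.685 334.461 317.969] [ 0.554  0.633  1.312 -0.072  1.715 -0.135]
False 60 [535.25  345.734 317.969] [ 0.628  0.61   1.353 -0.206  1.662 -0.387]
False 80 [518.769 351.733 317.969] [ 0.695  0.566  1.431 -0.328  1.561 -0.628]
False 100 [501.231 351.733 317.969] [ 0.75   0.504  1.537
[... 672 characters left out ...]
[518.769 252.267 317.969] [ 0.231  0.342  1.796  0.609  1.059 -1.834]
True -60 [535.25  258.266 317.969] [ 0.242  0.424  1.668  0.53   1.254 -2.073]
True -40 [548.685 269.539 317.969] [ 0.28   0.499  1.545  0.433  1.424 -2.299]
True -20 [557.454 284.728 317.969] [ 0.337  0.562  1.437  0.322  1.563 -2.528]
True 80 [518.769 351.733 317.969] [ 0.695  0.566  1.431 -0.328  1.561  2.514]
True 100 [501.231 351.733 317.969] [ 0.75   0.504  1.537 -0.438  1.421  2.284]
True 120 [484.75  345.734 317.969] [ 0.787  0.429  1.66  -0.534  1.249  2.057]
True 140 [471.315 334.461 317.969] [ 0.796  0.348  1.788 -0.612  1.052  1.817]
True 160 [462.546 319.272 317.969] [ 0.767  0.267  1.906 -0.652  0.834  1.531]
```

Lug distance 57.9 mm (given: 58), tube axis and flange agree within 0.5 mm; lug azimuth 1.74 rad. The crop confirms that the grey round-flanged stub at (281,158) has the lug, ending at (334,154). Now I grasp it.

```bash
python3 - <<'E'
from h import *
a=1.739-np.pi/2
q=(R.from_euler('z',a)*R.from_matrix(np.diag([-1,1,-1.]))).as_quat()
c=np.array([518,-72.3,0])
env.move_l(c+[0,0,215],q)
r=env.move_l(c+[0,0,151],rate=80,f_stop=15);s=env.read_state();print(r,s["tool_pos"],s["force"])
if not r:
    set_gripper(20);s=env.read_state();print("w",s["width"],s["force"],s["time_s"])
E
```

```text
False [518.294 -72.334 151.294] [-0.177 -0.337  0.01 ]
w 33.71197950127449 [-0.965  0.494  0.977] 14.75
```

```bash
python3 - <<'E'
from h import *
p=env.read_state()["tool_pos"]
r=env.move_l(p+[0,0,25],rate=60,f_stop=25);print(r,env.read_state()["force"])
r=env.move_l([518,-72.3,351],rate=120);s=env.read_state();print(s["width"],s["force"],s["tool_pos"],s["time_s"])
env.hold(.2)
a=viewer.camera("scene");b=viewer.camera("side")
cv2.imwrite("pics/g.png",np.hstack([cv2.resize(a[60:300,140:320],(400,533)),cv2.resize(b[60:300,220:400],(400,533))]))
E
```

```text
False [ 0.468 -0.676 -4.44 ]
33.44939041721207 [-0.246  0.072 -5.8  ] [517.668 -72.237 350.223] 16.925
```

View pics/g.png

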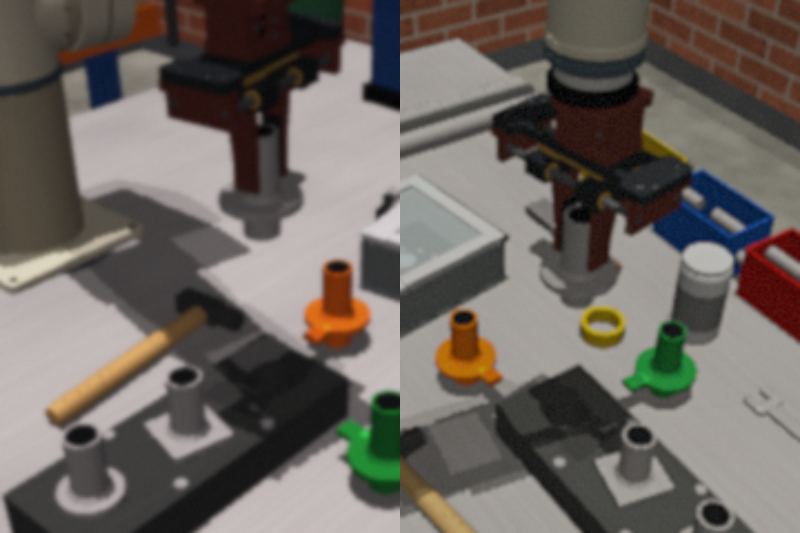

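The stub hangs upright between the fingers and the other two stand undisturbed. Before placing, I check the window centre from the shut lid's corners.

```bash
python3 - <<'E'
from h import *
a=viewer.camera("scene");b=viewer.camera("side")
cv2.imwrite("pics/k.png",np.hstack([cv2.resize(a[120:220,290:420],(520,400),interpolation=cv2.INTER_CUBIC)[:,:400],cv2.resize(b[120:220,170:270],(400,400),interpolation=cv2.INTER_CUBIC)]))
for n in("scene","side"):
    for sx,sy in((-1,-1),(1,-1),(1,1),(-1,1)):
        u,v=proj(n,BC+RB.apply([100*sx,100*sy,80.5]));o=(290,120) if n=="scene" else (170,120)
        print(n,sx,sy,"crop",(u-o[0])*4+(400 if n=="side" else 0),(v-o[1])*4)
E
```

```text
scene -1 -1 crop 53.39822141898139 175.4917857220097
scene 1 -1 crop 330.1526933207142 260.1876185475056
scene 1 1 crop 448.3711356181843 136.1392052766123
scene -1 1 crop 192.05764869916447 69.04423296129755
side -1 -1 crop 567.6516995476486 293.2574245436574
side 1 -1 crop 788.0113365359305 179.57187062252785
side 1 1 crop 627.8246477882011 71.20458414007203
side -1 1 crop 413.96589466463206 164.9884619386396
```

View pics/k.png

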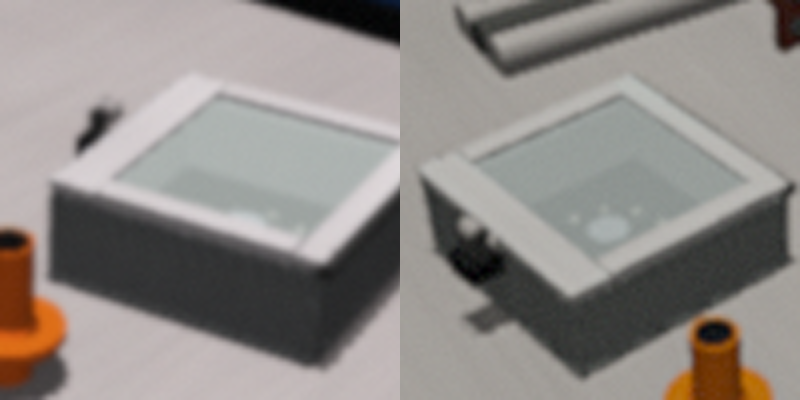

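```bash
python3 - <<'E'
from h import *
def pose(ph,t,F):
    x=np.array([np.cos(ph)*np.cos(t),np.sin(ph)*np.cos(t),-np.sin(t)]);z=np.array([np.cos(ph)*np.sin(t),np.sin(ph)*np.sin(t),np.cos(t)])
    return F+z*101,R.from_matrix(np.c_[np.cross(x,-z),x,-z]).as_quat()
F=np.array([511,301,231.5])
p,q=pose(1.739,0,F+[0,0,25])
env.move_l(p,q,rate=150)
p,q=pose(1.739,np.pi/6,F);env.move_l(p,q,rate=80)
env.hold(.5);s=env.read_state();print(p,s["tool_pos"],s["orientation"],q,s["width"],s["force"],s["dq"],s["time_s"])
a=viewer.camera("scene");b=viewer.camera("side")
cv2.imwrite("pics/n.png",np.hstack([cv2.resize(a[60:230,270:420],(400,453),interpolation=cv2.INTER_CUBIC),cv2.resize(b[20:220,150:326],(400,453),interpolation=cv2.INTER_CUBIC)]))
s=env.read_state();np.save("pics/w1.npy",np.r_[s["tool_pos"],s["orientation"]]);cv2.imwrite("pics/wrist3.png",viewer.camera("wrist"))
E
```

```text
[502.546 350.787 318.969] [502.616 350.652 319.151] [-0.081  0.963 -0.258  0.022] [-0.081  0.963 -0.258  0.022] 33.47572409531655 [-0.014  0.431 -4.719] [ 0.002  0.001 -0.001 -0.     0.    -0.001] 21.4083
```

View pics/n.png

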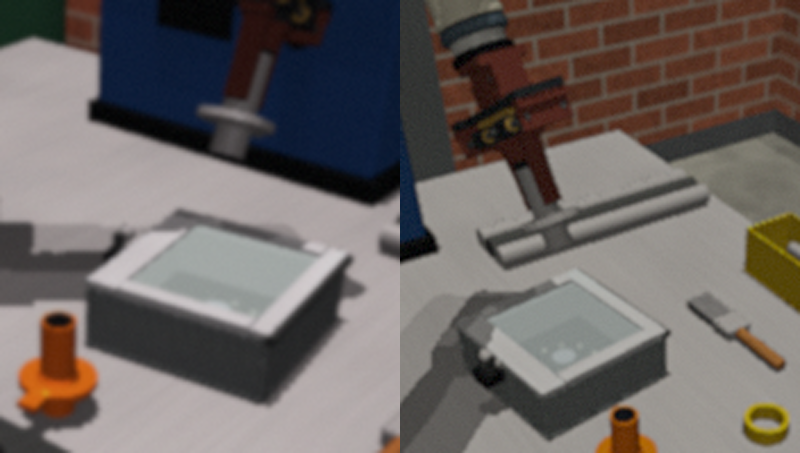

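View pics/wrist3.png

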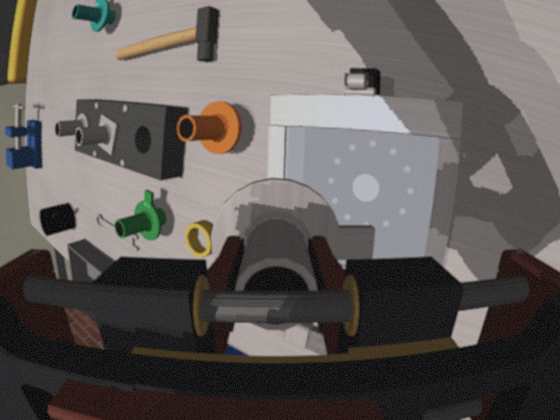

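```bash
python3 - <<'E'
from m import *
a=ray("scene",270+236*.375,60+121*.375);b=ray("side",150+150*.44,20+220*.4415)
print("flange approx",tri(a,b))
F=np.array([511,301,231.5]);ph=1.739
x=np.array([np.cos(ph)*.866,np.sin(ph)*.866,-.5]);z=np.array([np.cos(ph)*.5,np.sin(ph)*.5,.866])
print("exp scene/side",proj("scene",F),proj("side",F),(270+236*.375,60+121*.375),(150+150*.44,20+220*.4415))
# lug end upper edge: intersect wrist ray with flange top plane (F+8z)
for u,v in((373,227),(374,255),(275,178)):
    o,d=ray("wrist",u,v,st);X=o+d*((F+8*z-o)@z)/(d@z);r=X-F-8*z;print(X,"stub x,y:",r@x,r@np.cross(z,x))
E
```

```text
flange approx (array([511.161, 297.868, 234.879]), [np.float64(0.276162827374627), np.float64(0.27616282737468445)])
exp scene/side (np.float64(359.0517374421712), np.float64(106.19128382947545)) (np.float64(215.55329385447305), np.float64(117.88435468446151)) (358.5, 105.375) (216.0, 117.13)
[491.369 351.327 210.193] stub x,y: 56.46816903166969 10.928531882200822
[508.273 356.185 209.061] stub x,y: 58.73084593457375 -6.549400144161611
[471.947 298.35  238.471] stub x,y: -0.08598609292782415 38.94372069149745
```

```bash
python3 - <<'E'
from h import *
s=env.read_state();print(s["width"],s["dq"],s["time_s"]);print(workorder.sign_off())
E
```

```text
33.457168056444424 [ 0.002  0.002  0.     0.001 -0.001 -0.001] 21.5583
the job is handed in; nothing more can be done
None
```

I pressed the lid shut, lifted the lugged stub out of the jig and handed the job in at 21.6 s with the stub held over the window. The interface gives no verdict, so everything below comes from my own measurements.

- **Lid:** The fingertips stopped at z = 80.6 mm with about 13 N, and in both fixed cameras the lid lies flush, including after the final move.
- **Right stub:** I took the grey round-flanged one at the box end of the jig. Its lug end measured 57.9 mm from the axis (58 mm given).
- **Final position:** Two-camera triangulation puts the flange centre at about (511, 298, 235) mm. I aimed the flange underside at (511, 301, 231.5) mm, about 151 mm above the glass. I estimate the window centre at (510, 302) mm.
- **Attitude and grip:** The tool is tilted 30°. In the wrist view the lug end lies at 56–59 mm along the axis expected for that tilt, with its edges at +11 and −7 mm. The stub has therefore hardly turned in the jaws. The jaws read 33.5 mm on the 34 mm tube and the arm was still.
- **Disagreements:** My box-position measurements differed by up to about 5 mm between views, inside the 30 mm allowed. The first oblique wrist view put the stub about 7 mm off, so I measured again from above before gripping.
- **Other objects:** I saw nothing displaced in the pictures, but I did not measure their positions at the end.

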